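Gauge the depth of the chopstick holder

TASK

Find out how deep the bamboo chopstick holder is at its present drip-floor setting: take the depth gauge by its handle from its wooden stand, and lower it upright into the holder, gently, until its foot rests on the drip floor, with the red crossbar lying on the rim and pushed up the rod by it, and pause there for a moment. Then draw the gauge out and put it back upright, fully down in its stand, with the crossbar still marking the depth, and leave the other things on the counter where they are.

Things in the scene. Friction and masses are not known exactly. Their poses are not given: they have to be found in the camera images.
- gauge_grip (a point): Centre of the gauge's handle. The depth gauge is a loose upright tool, 184 mm long, about 0.24 kg: a round steel rod 16 mm in diameter whose flat lower end is the foot, and at the top a square bamboo handle, 24 x 24 mm across and 54 mm high (126 to 180 mm above the foot, with a thin steel cap above it). This point is on the rod's axis, 155 mm above the foot. z runs up along the rod; x and y are square to the handle's faces; y runs along the red crossbar.
- gauge_foot (a point): Centre of the flat lower end of the gauge's rod (its foot); same axes as gauge_grip.
- gauge: The whole depth gauge; its origin is also the centre of the foot. It starts standing upright in its stand.
- marker (a joint): Position of the gauge's red sliding crossbar (120 mm long along the gauge's y, 18 mm wide, 12 mm thick, centred on the rod), in m: the bar's underside is (50 mm + this value) above the foot. Range 0 to 0.065. It starts at 0 to 0.010. The bar slides stiffly (about 3 N of friction, more than the gauge weighs) and stays wherever it was pushed; when the rod is lowered into a vessel the bar catches on the rim and is pushed up the rod, and so records the depth.
- marker_under (a point): Centre of the underside of the red crossbar, on the rod's axis.
- holder_rim (a point): Centre of the open mouth of the bamboo chopstick holder, at rim height. The holder is an upright round bamboo cup fixed to the counter, 74 mm outside diameter, 62 mm inside, rim 115 mm above the counter. z up.
- holder: The bamboo chopstick holder; origin at the centre of its underside, on the counter.
- drip_top (a point): Centre of the upper face of the flat white plastic drip floor inside the chopstick holder, fixed 65 to 95 mm below the rim (the height differs every time); it is hard and does not yield.
- drip_floor: The white drip floor disc, 61 mm across, 6 mm thick, origin at the centre of its underside.
- socket_floor (a point): Centre of the bottom of the socket in the gauge's stand, 10 mm above the counter. The stand is a fixed square wooden block, 90 x 90 mm, 42 mm high; in the middle of its top is an upright round socket 20 mm in diameter and 32 mm deep with a 4 mm chamfer at its mouth. Resting in it, the gauge's foot is at this point.
- bowl: Bystander, to be left alone: pale green ceramic bowl, 130 mm across, 60 mm high; origin at the centre of its underside.
- fan_spatula: Bystander, to be left alone: steel fan-shaped rice spatula lying flat, 190 mm long, 6 mm thick; origin at the joint of blade and handle, underside.
- sauce: Bystander, to be left alone: amber sauce bottle with red cap, 54 mm across, 150 mm high; origin at the centre of its underside.
- spoon_jar: Bystander, to be left alone: empty blue ceramic spoon jar, 84 mm across, 120 mm high (not the chopstick holder); origin at the centre of its underside.
- dip_cup: Bystander, to be left alone: small white dipping cup, 64 mm across, 45 mm high; origin at the centre of its underside.
Things that resemble listed ones, but are neither listed nor needed, are in the scene too. Leave any blue look-alike of the gauge alone. Several things look just like the part that bears socket_floor: the one meant starts farthest to the robot's left.

How it is judged:
By the outcome, as a careful person would: the job done as asked, in the order asked, and still so for the second after the job is handed in, with the robot touching nothing.
It also fails if it takes over 69 s, if anything falls off the work surface, if the arm or the gripper's body presses on something with over 40 N, if the wrist force passes 120 N, or if a joint passes its speed limit or range.

ROBOT

A 6-joint arm with a two-finger parallel gripper is mounted at the origin on the work surface. World frame = base frame: x ahead of the robot, y to its left, z up, the work surface at z = 0. Lengths are in mm, angles in rad, forces in N, time in s.
With the tool pointing down it reaches from about 225 to 725 mm from the base axis. Payload 3.1 kg.
Tool frame: the origin (TCP) lies at the very end of the fingers, on their centre line; the grasp point (between the pads) lies 19 mm behind it; z points along the fingers, y is the line along which they close (so a half turn about z gives the same grasp; the last joint's range is limited). The gripper opens to 85 mm and grips with 20 to 120 N. Pads are 22 mm wide; open, the fingers measure 114 mm over their backs; the gripper's body (76 mm by 85 mm) begins 54 mm behind the grasp point. The pads swing forward as they close: fully open they stand 13 mm farther back than shut.
Start: joints at [-1.272, 0.048, 0.099, 1.622, 0, 1.443], TCP at [217.314, -477.904, 231.312] pointing down, gripper open.
Joint ranges: [-2.91, 2.91], [-0.99, 1.94], [-1.21, 1.42], [-2.12, 2.29], [-1.49, 1.47], [-3.14, 3.14]. Speed limits (rad/s): [2.79, 2.79, 3.14, 3.14, 3.14, 3.14].

INTERFACE

Orientations are given as a rotation vector (axis times angle).
In Python, from cell import arm, cams gives the robot as it stands. Calls block until the motion is done:
- arm.goto(position, orientation): joint-space move of the TCP to a pose.
- arm.move_l(position, ori=None, rate=150, threshold=None): straight line of the TCP; ori=None keeps the orientation; rate is the mean speed in mm/s. With threshold (N) it stops when the force on the tool has changed by that much, and returns True; else False.
- arm.move_joints(angles): joint-space move.
- arm.move_gripper(opening): finger opening in mm; the grip force is fixed at half the most; returns when the fingers have stopped.
- arm.pause(seconds).
- arm.inverse_kinematics(position, orientation): joint angles nearest the present ones, or None.
- arm.state(): the state.
- cams.camera(name): name is "scene" or "top" or "wrist"; returns a dict with "color" (420x560x3 uint8, blue, green, red), "mtx" (3x3 intrinsics, pixels), "origin" and "attitude" of the camera in the world; the wrist camera has in their place "hand_eye" (4x4, takes a point from camera to tool coordinates, whose origin is the TCP and whose axes are the flange's). Camera axes: x right, y down, z forward; pixel columns grow to the right and rows downward; lengths in mm; the calibration is good to about 2 mm. A picture is of the moment at which its call begins: read the wrist's pose just before it. There is no depth.
A pose or a line that the arm cannot do raises arm.Unreachable and nothing moves.
- arm.hand_in(): hands the job in; it is judged then, once.
The state is a dict: "clock": time; "joint_pos": joint angles; "qd": joint speeds; "effort": joint torques, N m; "tcp_pos": TCP position; "tcp_rot": TCP orientation; "ft_force": force on the tool from outside, world axes, zero at the start; "torque": the same for the moment, N m; "width": finger opening in mm; "grip_force": force on a finger pad.
Only numpy, scipy, OpenCV 4.12 (cv2) and the standard library are available. Lean on these libraries where they do the work, as an engineer would, in place of code of your own. Each camera call takes 0.05 s, during which the arm holds its last target. There are 200 camera calls.

## Working session

There is one attempt and no reset: what is moved stays moved. The work goes in short steps, each a Python script; the robot and the scene stay as the last script left them, time stands still between calls to the robot, and variables do not carry over. Pictures are saved under pics/ and viewed, at most 10 in all, crops included, and the job is handed in when it is done.

```bash
mkdir -p pics; ls
python3 - <<'E'
from cell import arm,cams
import cv2,numpy as np
for n in("scene","top"):
    c=cams.camera(n); cv2.imwrite(f"pics/{n}0.png",c["color"]); print(n,c["mtx"],c["origin"],c["attitude"])
s=arm.state();print(s["clock"],s["tcp_rot"],s["ft_force"],s["width"])
E
```

```text
pics
scene [[415.10836988   0.         283.69839444]
 [  0.         415.10836988 211.53952824]
 [  0.           0.           1.        ]] [1001.27909127  557.48821193  926.43885212] [-0.97797393 -2.53328783  1.0036523 ]
top [[475.57632223   0.         279.15213538]
 [  0.         475.57632223 209.26040942]
 [  0.           0.           1.        ]] [ 370.64655783  -25.17275363 1194.51524589] [-2.14782711  2.16816567 -0.09427933]
0.1 [-3.06825945e+00 -6.64820613e-01  2.08679243e-04] [-0.54236201 -0.50050317  0.17874443] 85.20246134606933
```

View pics/scene0.png

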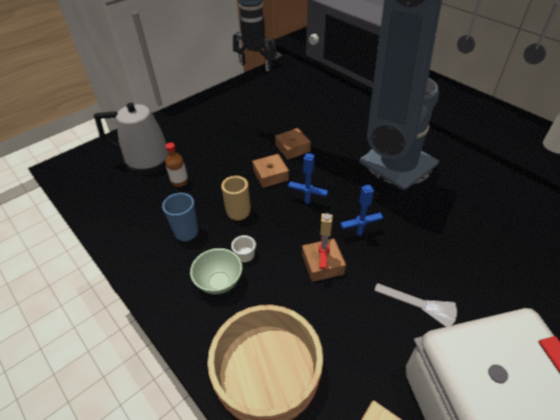

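View pics/top0.png

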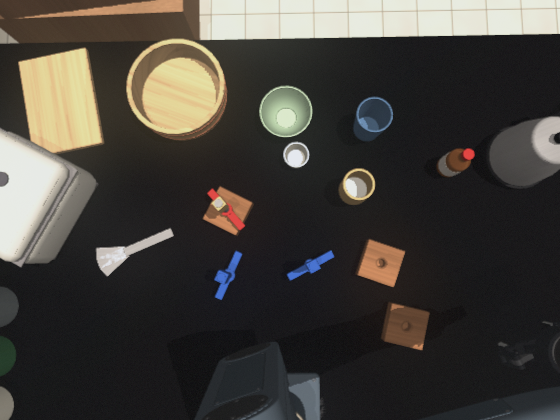

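Top view: the real gauge (red bar) stands at about (226,208). There are three wooden stands, at (229,211), (381,263) and (407,326). Image left is the robot's left, so the one meant is (229,211), and it holds the gauge. The holder, tan with a white floor, is at (357,187), and the blue jar at (373,118) is the look-alike. Next I'll measure and confirm in a crop.

```bash
cat > h.py <<'E'
import cv2,numpy as np
from scipy.spatial.transform import Rotation as R
def ray(c,px):
    d=R.from_rotvec(c["attitude"]).as_matrix()@np.linalg.solve(c["mtx"],[px[0],px[1],1.]); return np.array(c["origin"]),d
def onplane(c,px,z):
    o,d=ray(c,px); return o+d*(z-o[2])/d[2]
def proj(c,P):
    p=R.from_rotvec(c["attitude"]).as_matrix().T@(np.array(P,float)-c["origin"]); q=c["mtx"]@p; return q[:2]/q[2]
def blobs(mask,n=4):
    k,l,s,ce=cv2.connectedComponentsWithStats(mask.astype(np.uint8)); i=1+np.argsort(-s[1:,4])[:n]
    return [(s[j].tolist(),ce[j].round(1).tolist(),(l==j)) for j in i]
E
python3 - <<'E'
from cell import arm,cams
from h import *
t=cams.camera("top");s=cams.camera("scene")
for n,c in(("top",t),("scene",s)):
    hsv=cv2.cvtColor(c["color"],cv2.COLOR_BGR2HSV);H,S,V=cv2.split(hsv)
    for b in blobs(((H<6)|(H>174))&(S>200)&(V>90),4): print(n,"red",b[0],b[1])
    for b in blobs((H>12)&(H<28)&(S>60)&(V>70),8): print(n,"tan",b[0],b[1])
A=cv2.resize(t["color"][165:255,185:285],None,fx=4,fy=4,interpolation=cv2.INTER_CUBIC)
B=cv2.resize(t["color"][145:235,310:410],None,fx=4,fy=4,interpolation=cv2.INTER_CUBIC)
C=cv2.resize(s["color"][200:285,285:365],(400,425)[::1],interpolation=cv2.INTER_CUBIC)[:240]
D=cv2.resize(s["color"][165:230,205:305],(400,260))[:240]
cv2.imwrite("pics/crop1.png",np.vstack([np.hstack([A,B]),np.hstack([C,D])]))
E
```

```text
top tan [0, 0, 227, 140, 14701] [143.8, 56.2]
top tan [18, 47, 86, 107, 6981] [60.9, 101.1]
top tan [339, 168, 37, 37, 654] [357.2, 185.4]
top tan [211, 196, 17, 17, 122] [220.0, 204.9]
top tan [0, 13, 5, 7, 21] [1.6, 17.0]
top tan [199, 125, 17, 12, 20] [207.1, 131.0]
top tan [216, 116, 6, 8, 9] [218.8, 119.9]
top tan [390, 315, 5, 3, 8] [392.4, 316.2]
scene red [171, 149, 1, 1, 1] [171.0, 149.0]
scene tan [207, 304, 117, 116, 10505] [265.1, 361.0]
scene tan [0, 0, 97, 142, 9934] [37.8, 67.3]
scene tan [221, 175, 29, 45, 1034] [235.8, 196.3]
scene tan [253, 154, 35, 31, 577] [270.3, 167.0]
scene tan [361, 400, 41, 20, 452] [378.3, 412.5]
scene tan [303, 242, 17, 33, 324] [311.8, 255.9]
scene tan [319, 239, 26, 40, 310] [333.7, 258.3]
scene tan [321, 213, 12, 23, 194] [325.7, 225.2]
```

View pics/crop1.png

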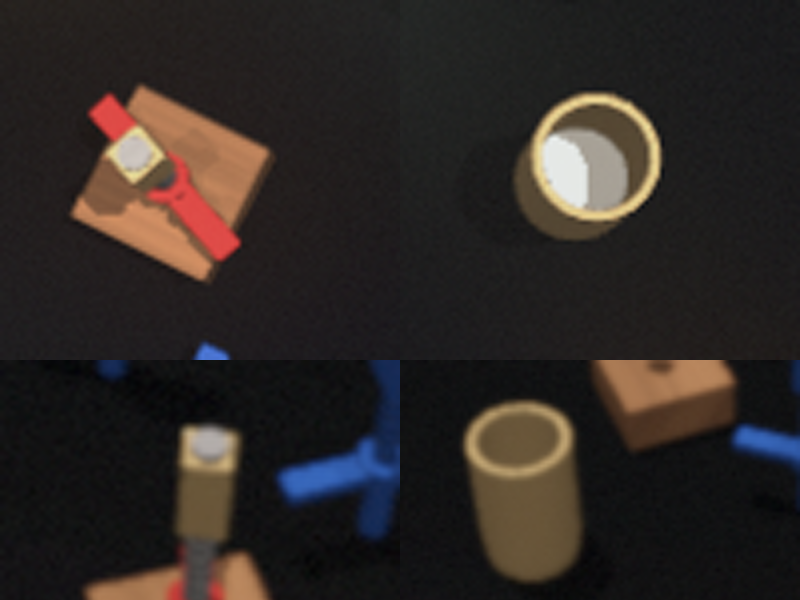

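The crop confirms it. The red-barred gauge with its bamboo handle stands in the leftmost stand, with its cap at top (218,203) and scene (327,217). The tan holder's rim centre is at top (359,184) and scene (235,185). Now I'll refine these by mask and triangulate.

```bash
cat > m.py <<'E'
from h import *
def tri(rs):
    A=0;b=0
    for o,d in rs:
        d=d/np.linalg.norm(d);M=np.eye(3)-np.outer(d,d);A=A+M;b=b+M@o
    return np.linalg.solve(A,b)
def near(bs,p): return min(bs,key=lambda b:np.hypot(b[1][0]-p[0],b[1][1]-p[1]))
def redbar(c,p):
    H,S,V=cv2.split(cv2.cvtColor(c["color"],cv2.COLOR_BGR2HSV))
    return near([b for b in blobs(((H<5)|(H>172))&(S>150)&(V>80),12) if b[0][4]>15],p)
E
python3 - <<'E'
from cell import arm,cams
from m import *
t=cams.camera("top");s=cams.camera("scene")
def hsv(c): return cv2.split(cv2.cvtColor(c["color"],cv2.COLOR_BGR2HSV))
caps=[];rims=[]
for c,cp,rp in((t,(218.2,203),(358.5,184)),(s,(327,216.5),(235,184.7))):
    H,S,V=hsv(c)
    w=np.zeros(S.shape,bool);x,y=map(int,cp);w[y-8:y+9,x-8:x+9]=1
    b=near(blobs((S<60)&(V>110)&w,5),cp);print("cap",b[0],b[1]);caps.append(b[1])
    w=np.zeros(S.shape,bool);x,y=map(int,rp);w[y-22:y+23,x-22:x+23]=1
    m=(H>10)&(H<30)&(S>60)&(V>135)&w
    b=blobs(m,1)[0]; cn=cv2.findContours(b[2].astype(np.uint8),cv2.RETR_EXTERNAL,cv2.CHAIN_APPROX_NONE)[0]
    e=cv2.fitEllipse(cv2.convexHull(np.vstack(cn)));print("rim",b[0],e);rims.append(e[0])
print("cap z194",onplane(t,caps[0],194),onplane(s,caps[1],194),"tri",tri([ray(t,caps[0]),ray(s,caps[1])]))
print("rim z115",onplane(t,rims[0],115),onplane(s,rims[1],115),"tri",tri([ray(t,rims[0]),ray(s,rims[1])]))
b=redbar(t,(226,210));ys,xs=np.nonzero(b[2]);r=cv2.minAreaRect(np.c_[xs,ys].astype(np.float32));print("bar",b[0],r)
bp=cv2.boxPoints(r);e=[bp[1]-bp[0],bp[2]-bp[1]];e=max(e,key=np.linalg.norm)/2
P=[onplane(t,np.array(r[0])+k*e,75) for k in(-1,1)];d=P[1]-P[0];print("bar len",np.linalg.norm(d),"yaw",np.arctan2(d[1],d[0]),"mid",(P[0]+P[1])/2)
# stand top: wood mask near
H,S,V=hsv(t);w=np.zeros(S.shape,bool);w[180:240,200:258]=1
m=(w&(V>60)&(S>60)).astype(np.uint8);ys,xs=np.nonzero(blobs(m,1)[0][2])
for n,p in(("jar",(373,113)),("sauce",(468,155))): print(n,onplane(t,p,120 if n=="jar" else 150))
# stand corners from crop
C=[(140,86),(273,152),(210,281),(73,213)]
Q=[onplane(t,(185+x/4-.4,165+y/4-.4),42) for x,y in C];print("stand centre",np.mean(Q,0),[np.linalg.norm(Q[i]-Q[i-1]).round(1) for i in range(4)])
E
```

```text
cap [214, 199, 9, 9, 58] [218.0, 202.8]
rim [343, 169, 32, 31, 249] ((358.5451965332031, 183.96636962890625), (31.55646514892578, 32.329315185546875), 110.05652618408203)
cap [323, 214, 8, 6, 40] [326.5, 216.3]
rim [222, 176, 26, 19, 168] ((234.19149780273438, 184.80714416503906), (18.19754981994629, 26.260032653808594), 82.13335418701172)
cap z194 [492.40730043 122.97660222 194.        ] [492.97355515 123.33843633 194.        ] tri [492.51805448 123.02350099 193.3998375 ]
rim z115 [ 541.98115717 -187.60875582  115.        ] [ 543.78795823 -185.60469817  115.        ] tri [ 542.36439837 -187.97217796  112.44340419]
bar [222, 203, 23, 27, 203] ((233.56651306152344, 216.56236267089844), (28.13277816772461, 12.08296012878418), 43.15238952636719)
bar len 67.22106896027411 yaw -2.3295266208705154 mid [473.72503565 103.52598304  75.        ]
jar [ 706.81474877 -224.51282852  120.        ]
sauce [ 598.63580475 -426.15846385  150.        ]
stand centre [492.25144224 120.69931943  42.        ] [np.float64(87.8), np.float64(91.7), np.float64(87.4), np.float64(93.8)]
```

Both views agree within about 2 mm: gauge axis (492.5,123), rim (542.8,-186.8), stand 90 mm square. Next, a wrist-camera check above the gauge for position and yaw.

```bash
cat >> m.py <<'E'
def ori(yaw): # tool down, tool y at world angle yaw
    y=np.array([np.cos(yaw),np.sin(yaw),0]);z=np.array([0,0,-1.]);return R.from_matrix(np.c_[np.cross(y,z),y,z]).as_rotvec()
def wrist(arm,cams):
    s=arm.state();c=cams.camera("wrist");T=np.eye(4);T[:3,:3]=R.from_rotvec(s["tcp_rot"]).as_matrix();T[:3,3]=s["tcp_pos"]
    T=T@c["hand_eye"];c["origin"]=T[:3,3];c["attitude"]=R.from_matrix(T[:3,:3]).as_rotvec();return c
E
python3 - <<'E'
from cell import arm,cams
from m import *
t=cams.camera("top")
P=[onplane(t,(185+x/4-.4,165+y/4-.4),75) for x,y in((101,106),(229,250))];d=P[1]-P[0];print("bar",np.linalg.norm(d),np.arctan2(-d[1],-d[0]),(P[0]+P[1])/2)
o=ori(.81)
for p in((492.5,123,330),(492.5,123,146),(542.8,-186.8,340),(542.8,-186.8,150)): print(arm.inverse_kinematics(p,o))
arm.goto((492.5,123,330),o)
c=wrist(arm,cams);cv2.imwrite("pics/w1.png",c["color"]);print(arm.state()["clock"],c["origin"],proj(c,(492.5,123,194)))
np.savez("w1.npz",**{k:c[k] for k in("mtx","origin","attitude")})
E
```

```text
bar 115.57826974776118 0.7222987400685177 [491.83504842 122.02093147  75.        ]
[0.1125656  0.05342548 0.30464763 1.82201847 0.         0.87336193]
[ 1.12565600e-01  4.66906024e-04 -1.18567789e-01  1.45176163e+00
  0.00000000e+00  8.73361927e-01]
[-0.44825325  0.24619324  0.54157342  1.86617651  0.          0.31254307]
[-0.44825325  0.17206778  0.07237168  1.47110023  0.          0.31254307]
2.775 [434.80060952 177.34071224 472.27423139] [285.42655191 203.56389051]
```

View pics/w1.png

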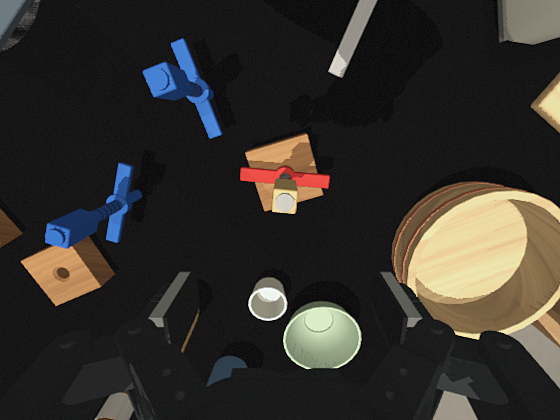

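In the wrist view the cap is at (285,204), as predicted at (285.4,203.6). The red bar runs from (241,175) to (329,182). I'll compute the yaw and grasp.

Run:
```python
from cell import arm,cams
from m import *
c=wrist(arm,cams)
b=redbar(c,(285,178));ys,xs=np.nonzero(b[2]);r=cv2.minAreaRect(np.c_[xs,ys].astype(np.float32))
bp=cv2.boxPoints(r);e=max([bp[1]-bp[0],bp[2]-bp[1]],key=np.linalg.norm)/2
P=[onplane(c,np.array(r[0])+k*e,78) for k in(-1,1)];d=P[1]-P[0]
if d[0]<0:d=-d
yaw=np.arctan2(d[1],d[0]);print("bar",r,np.linalg.norm(d),yaw,(P[0]+P[1])/2)
if not .65<yaw<.8: raise SystemExit
H,S,V=cv2.split(cv2.cvtColor(c["color"],cv2.COLOR_BGR2HSV));w=np.zeros(S.shape,bool);w[190:216,272:300]=1
b=near(blobs((S<60)&(V>100)&w,4),(285,203));cap=onplane(c,b[1],194);print("cap",b[0],b[1],cap)
xy=(cap[:2]+[492.5,123])/2; o=ori(yaw)
np.save("pick.npy",[*xy,yaw])
arm.goto((*xy,260),o); arm.move_l((*xy,146),rate=90)
s=arm.state();print(s["tcp_pos"],s["ft_force"])
arm.move_gripper(15);s=arm.state();print(s["clock"],s["width"],s["grip_force"],s["ft_force"],s["torque"],s["tcp_pos"])
cv2.imwrite("pics/s1.png",cams.camera("scene")["color"][150:300,220:420])
```

```text
bar ((284.53424072265625, 175.11846923828125), (89.98452758789062, 18.425949096679688), 5.1281914710998535) 118.5531842076267 0.7177459760414361 [487.76762266 126.53914024  78.        ]
cap [275, 193, 19, 19, 284] [284.2, 202.1] [490.64550306 123.14372501 194.        ]
[492.15567677 123.15069461 146.88485965] [ 0.71019378 -0.74535054  0.19134451]
5.2083 23.467468959854248 59.12469148635864 [0.04318596 0.33370294 0.46919567] [-0.05184804  0.10722368  0.00678488] [491.66636862 123.03260979 146.19955338]
```

Gripped at 23.5 mm on a 24 mm handle. Now I'll lift and check that it hangs upright.

Run:
```python
from cell import arm,cams
from m import *
x,y,yaw=np.load("pick.npy");o=ori(yaw)
s=arm.state();np.save("grasp.npy",s["tcp_pos"])
arm.move_l((x,y,190),rate=60);arm.move_l((x,y,320),rate=150)
arm.goto((542.8,-186.8,320),o);arm.pause(.3)
s=arm.state();print(s["clock"],s["width"],s["ft_force"],s["tcp_pos"])
t=cams.camera("top");c=cams.camera("scene")
foot=np.array(s["tcp_pos"])-[0,0,136]
print("expected foot px: scene",proj(c,foot),"top",proj(t,foot), "rim scene",proj(c,(542.8,-186.8,115)))
z=c["color"][80:230,150:300];cv2.imwrite("pics/s2.png",cv2.resize(z,(600,600),interpolation=cv2.INTER_CUBIC))
for n,k in(("s",c),("t",t)): print(n,redbar(k,proj(k,foot+[0,0,55]))[:2],proj(k,foot+[0,0,56]))
```

```text
8.6583 23.171447444192744 [ 0.4277687   0.49548852 -2.54940285] [ 543.021061   -185.69457469  320.283094  ]
expected foot px: scene [231.73638705 166.15699424] top [362.37930112 178.37125426] rim scene [234.21421519 184.43224211]
s ([220, 134, 18, 32, 232], [228.5, 151.0]) [229.41296152 149.93645061]
t ([344, 149, 17, 18, 164], [352.4, 157.2]) [366.65495408 173.66582792]
```

View pics/s2.png

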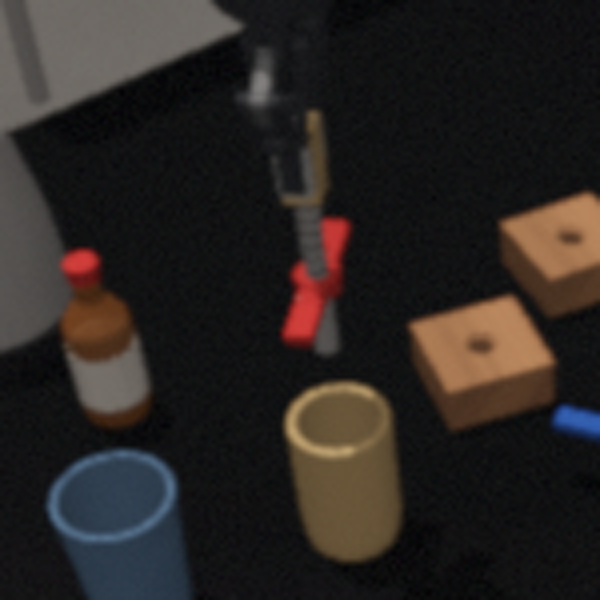

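The gauge hangs upright with its foot at scene (232,168), against about (231.7,166) predicted, over the rim at (235,185). Next I'll lower it gently, with a force stop.

Run:
```python
from cell import arm,cams
from m import *
X,Y=542.8,-187.2
arm.move_l((X,Y,215),rate=100);arm.pause(.3);s=arm.state();print(s["tcp_pos"],s["ft_force"])
r=arm.move_l((X,Y,180),rate=20,threshold=8);s=arm.state();print(r,s["clock"],s["tcp_pos"],s["ft_force"])
if not r:
    r=arm.move_l((X,Y,150),rate=12,threshold=6);s=arm.state();print(r,s["clock"],s["tcp_pos"],s["ft_force"])
arm.pause(.7);s=arm.state();print(s["tcp_pos"],s["ft_force"],s["torque"])
c=cams.camera("scene");z=c["color"][80:230,150:300];cv2.imwrite("pics/s3.png",cv2.resize(z,(600,600),interpolation=cv2.INTER_CUBIC))
```

```text
[ 543.03393443 -187.29502029  215.47651775] [ 0.1139085   0.53428415 -2.91560306]
False 12.1583 [ 542.79882865 -187.24421064  179.98730209] [-1.47157175  0.3368293   0.75294803]
True 13.2333 [ 542.76372647 -187.22417704  171.09449409] [ 0.04585863 -0.85598889  3.59751768]
[ 542.66337363 -187.22214739  171.08398229] [0.89698404 0.61371175 4.97706359] [ 0.19062905 -0.17454122 -0.00556744]
```

View pics/s3.png

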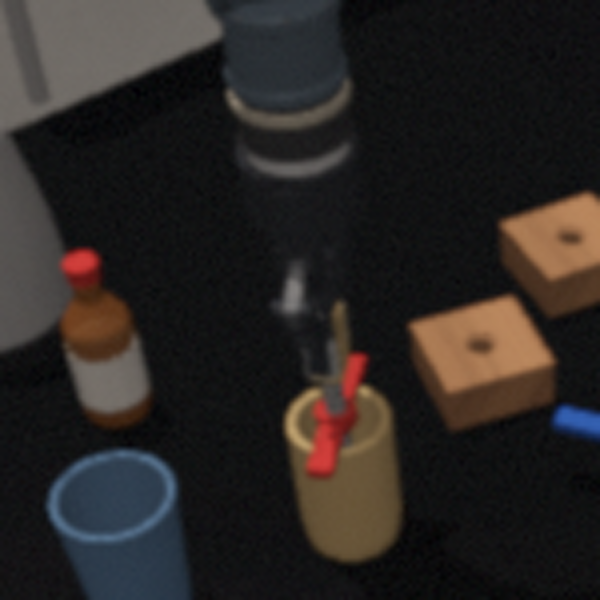

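The bar lies on the rim, and the stop is at foot z≈35, a depth of about 80 mm. I'll confirm hard floor contact with a tiny further push, then return the gauge.

Run:
```python
from cell import arm,cams
from m import *
X,Y=542.8,-187.2
z0=arm.state()["tcp_pos"][2]
r=arm.move_l((X,Y,z0-2.5),rate=6,threshold=5);s=arm.state();print(r,s["tcp_pos"],s["ft_force"])
arm.pause(1.0);s=arm.state();print(s["clock"],s["tcp_pos"],s["ft_force"],s["width"])
```

```text
True [ 542.87749118 -187.25335566  171.09336127] [-0.42943563  0.70396998  3.062275  ]
15.2417 [ 542.86257259 -187.2804089   171.0860145 ] [ 1.00408086 -0.43350906  2.80464705] 23.215135119414683
```

Run:
```python
from cell import arm,cams
from m import *
X,Y=542.8,-187.2
z0=171.08
for k in range(4):
    r=arm.move_l((X,Y,z0-.4*(k+1)),rate=5,threshold=9);arm.pause(.15)
    f=np.mean([(arm.pause(.02),arm.state()["ft_force"])[1] for _ in range(8)],0);print(r,arm.state()["tcp_pos"][2],f)
    if r or f[2]>9: break
arm.pause(.6);s=arm.state();print(s["clock"],s["tcp_pos"],s["ft_force"])
```

```text
False 171.06567004843603 [-0.10082036 -0.10372222  5.29497983]
False 171.055184278551 [-0.85394248  0.34332304  6.46154334]
False 171.0124526359876 [-1.54180433  0.04068749  7.50793051]
False 171.03008563810673 [-1.79067854  0.71683136  8.92130759]
17.975 [ 542.89850385 -187.29503256  171.0216019 ] [-1.74676235  0.42703556  8.69293494]
```

Contact is solid: force rises while the height stays put. Drawing out and returning to the stand.

Run:
```python
from cell import arm,cams
from m import *
x,y,yaw=np.load("pick.npy");o=ori(yaw)
arm.move_l((542.8,-187.2,215),rate=50);arm.move_l((542.8,-187.2,320),rate=120)
arm.goto((x,y,320),o);arm.move_l((x,y,205),rate=100);arm.pause(.3)
s=arm.state();print(s["clock"],s["tcp_pos"],s["ft_force"],s["width"])
r=arm.move_l((x,y,145.2),rate=25,threshold=7);s=arm.state();print(r,s["clock"],s["tcp_pos"],s["ft_force"],s["torque"])
```

```text
22.8583 [491.814631   123.11238072 205.41380321] [ 0.18398382  0.26987532 -3.47716723] 23.37379705670624
False 25.4 [491.75772453 123.05888158 146.21836442] [-2.36014716 -0.77286159  5.12758845] [-0.19407557  0.82012694 -0.02066044]
```

It seated at the original height (146.2). Releasing and checking.

Run:
```python
from cell import arm,cams
from m import *
x,y,yaw=np.load("pick.npy")
arm.move_l((x,y,146.4),rate=10);arm.move_gripper(85);arm.pause(.2)
arm.move_l((x,y,260),rate=80);arm.goto((420,-80,330),ori(yaw));arm.pause(.3)
s=arm.state();print(s["clock"],s["tcp_pos"],s["ft_force"],s["width"])
c=cams.camera("scene");t=cams.camera("top")
A=cv2.resize(t["color"][165:255,185:285],(400,400),interpolation=cv2.INTER_CUBIC)
B=cv2.resize(c["color"][190:290,280:380],(400,400),interpolation=cv2.INTER_CUBIC)
cv2.imwrite("pics/f1.png",np.hstack([A,B]))
cap=(492.3,123,194);print(proj(c,cap),proj(t,cap),"bar ctr top if under=80:",proj(c,(492.3,123,102)))
cv2.imwrite("pics/f2.png",c["color"])
```

```text
29.2667 [420.19128142 -79.16950413 329.44269781] [ 0.95974171 -0.44866461 -0.80875706] 84.6570392430788
[326.5956018  216.08005271] [217.98875078 202.85026754] bar ctr top if under=80: [324.47182495 240.422119  ]
```

View pics/f1.png

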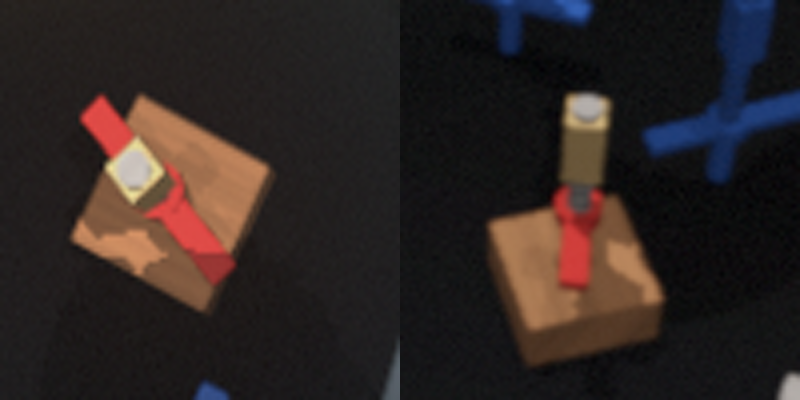

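View pics/f2.png

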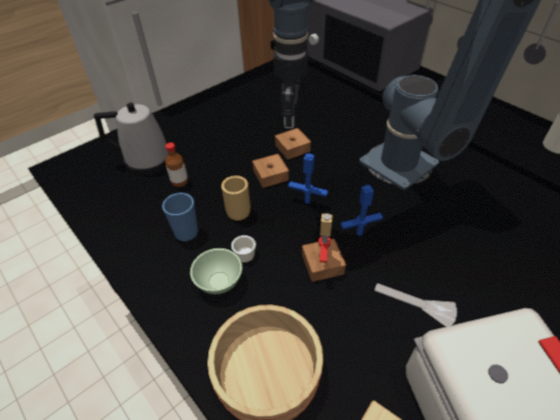

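The gauge is upright and fully down, with its cap at (326.6,216), the same pixel as at the start. The bar is raised to scene (324,240), as an 80 mm depth predicts, and everything else is undisturbed.

```bash
python3 -c "
from cell import arm
print(arm.hand_in())"
```

```text
the job is handed in; nothing more can be done
None
```

I measured the chopstick holder at about 80 mm deep; the gauge is back upright and fully down in its stand with the crossbar marking that depth, nothing else on the counter was moved, and the job is handed in.

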